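Raise the inspection stage by one turn of its hand wheel

TASK

Raise the inspection stage by one thread: push the stand's hand wheel round by its upright handle, clockwise seen from above, through exactly one full turn, so that the handle comes back to where it started. Only push the handle gently with the fingers, never pinch or grip it, leave the loupe, the ring box and the wax jar where they stand, and finish clear of everything.

Things in the scene. Friction and masses are not known exactly. Their poses are not given: they have to be found in the camera images.
- wheel (a joint): Turning angle of the hand wheel in rad about its vertical axis; it grows as the wheel turns clockwise seen from above. It starts anywhere from 0 to 5 and one full turn adds 6.283. No stop is near (it is free from -8 to 20). It turns stiffly (about 0.12 N m, so 1.6 N at the handle) and stays where it is left. Each turn clockwise lifts the stage by 8 mm.
- wheel_center (a point): Point on the wheel's vertical axis, at the height of the middle of the handle's grip (151 mm above the bench). The wheel lies flat below it: steel rim of 150 mm middle diameter made of 14 mm round bar, three spokes, top of the rim and spokes 117 mm above the bench, hub 34 mm across with its top 122 mm above the bench.
- handle (a point): Middle of the upright black handle that stands on the wheel's rim at the end of one spoke, 75 mm from the wheel's axis, and goes round with the wheel. The black grip is round, 22 to 25 mm across, from 122 to 180 mm above the bench; this point is 151 mm above the bench. It does not turn on its own pin and cannot be lifted off.
- stand: Grey cast stand that carries wheel and stage, fixed to the bench; origin on the bench under the wheel's axis, x axis towards the stage. Foot plate 360 x 120 mm, 18 mm thick, from 90 mm behind the origin to 270 mm ahead of it. The round steel stage (96 mm across) with a small silver-coloured cup fixed on it is 200 mm ahead of the origin; the cup's top is at most 155 mm above the bench.
- loupe: Loose black eye loupe standing upright, 38 mm across, 40 mm high, origin at the centre of its underside; to be left alone.
- ring_box: Loose closed blue ring box, 56 x 56 x 44 mm, origin at the centre of its underside; to be left alone.
- wax_jar: Loose small jar with a metal lid, 48 mm across, 50 mm high, origin at the centre of its underside; to be left alone.

How it is judged (in metres and radians):
On the way:
1. the handle has been pushed round to the far side of the wheel (distance of handle from where it was at the start of the episode above 0.135 m), for 0.1 s.
At the end, for the whole second after the job is handed in: The wheel stands still one full clockwise turn on from its start (not none, not two): the handle is within 13 mm (10 degrees) of where it started. Loupe, ring box and wax jar are within 20 mm of where they stood (distance of handle from where it was at the start of the episode below 0.013 m and value of joint wheel between 6.08 and 11.5 rad and velocity of joint wheel between -0.05 and 0.05 rad/s and distance of each of loupe, ring_box, wax_jar from where it was at the start of the episode below 0.02 m); the robot touches nothing.
It fails at once if the wheel or stand is pinched or pushed hard (fingers press it with more than 18 N) (contact force between the fingers and stand above 18 N).
It fails at once if the arm or hand bumps the stand hard (more than 18 N) (contact force between the arm and stand above 18 N).
It fails at once if the loupe is moved, lifted or carried (more than 20 mm) (distance of loupe from where it was at the start of the episode above 0.02 m).
It fails at once if the ring box is moved, lifted or carried (more than 20 mm) (distance of ring_box from where it was at the start of the episode above 0.02 m).
It fails at once if the wax jar is moved, lifted or carried (more than 20 mm) (distance of wax_jar from where it was at the start of the episode above 0.02 m).
It also fails if it takes over 61 s, if anything falls off the work surface, if the arm or the gripper's body presses on something with over 40 N, if the wrist force passes 120 N, or if a joint passes its speed limit or range.

ROBOT

A 6-joint arm with a two-finger parallel gripper is mounted at the origin on the work surface. World frame = base frame: x ahead of the robot, y to its left, z up, the work surface at z = 0. Lengths are in m, angles in degrees, forces in N, time in s.
With the tool pointing down it reaches from about 0.4 to 0.825 m from the base axis. Payload 7 kg.
Tool frame: the origin (TCP) lies on the mounting face of the last link; the fingertips stand 178 mm ahead of it and the grasp point (between the pads) lies 159 mm ahead of it; z points along the fingers, y is the direction in which the jaws open and shut (so a half turn about z gives the same grasp; the last joint's range is limited). The gripper opens to 88 mm and grips with 3 to 60 N. Pads are 19 mm wide; open, the fingers measure 130 mm over their backs; the gripper's body (78 mm by 193 mm) begins 47 mm behind the grasp point.
Start: joints at [90.762, 20.546, 0.682, 0, -70.136, -16.507], TCP at [0.183, 0.65, 0.405] pointing down, gripper open.
Joint ranges: [-176.03, 176.03], [-82.01, 121.73], [-58.28, 71.71], [-173.87, 95.51], [-174.79, -0.11], [-173.66, 173.66]. Speed limits (degrees/s): [136.94, 136.94, 172.46, 180, 180, 180].

INTERFACE

Orientations are given as [roll, pitch, yaw] about the fixed x, y, z axes, in that order (R = Rz(yaw) Ry(pitch) Rx(roll)).
In Python, from plant import r gives the robot as it stands. The module is installed in compiled form; this text tells all that it offers.
- The arm moves only by the tool carry_out, never from a script. Its argument "plan" is a list of rows, each a list of 3 entries, a list of its own where there are three numbers: the shift along the tool's x, y, z in m, then the turn, a rotation vector about the tool's x, y, z in degrees, then the closure in counts, from 0 (fully open) to 255 (shut). In form: [[[x, y, z], [ax, ay, az], hand], ...]. A call has 1 to 12 rows; each row shifts and turns the commanded pose from where the row before left it, along the tool's axes as they then stand; what a row does not reach is not made up. A row lasts 1/12 s, in which the tool goes at most 41.7 mm and 7.16 degrees, less where a joint would pass 70% of its speed; a pose out of reach is approached as far as the arm can. A call is refused whole if a number of a shift passes 0.0417 or a number of a turn 7.16, either way. A call with a gripper value outside its range is refused whole. The fingers move at their own pace and stop on an object; "grip_force" is the grip in N (left out, the last holds). Time passes only in rows, so rows that do not move let the fingers close. It gives the time, the measured TCP pose, the force and the opening at its end, in the units of the state.
- r.get_state(): the state, without advancing time (a new reading comes with each control period).
- r.capture(name): name is "scene" or "side" or "wrist"; returns the picture (420x560x3 uint8, red, green, blue); there is no depth.
- r.get_calibration(name): a dict with "K" (3x3 intrinsics, pixels), "D" ([k1, k2, p1, p2, k3] as OpenCV has them; the pictures are not rectified), "rvec" (rotation vector, rad) and "tvec" (3), from world to camera coordinates, as OpenCV has them. Camera axes: x right, y down, z forward; pixel columns grow to the right and rows downward; lengths in m; the calibration is good to about 2 mm. A picture is of the moment at which its call begins: read the wrist's pose just before it. get_calibration takes no time and is no camera call; for the wrist camera it gives the pose at the moment of the call.
- r.close_job(): hands the job in, once; it reports no verdict.
The state is a dict: "time_s": time; "joints": joint angles; "qd": joint speeds; "joint_torque": joint torques, N m; "tcp_pos": TCP position; "eef_rot": TCP orientation; "contact_force": force on the tool from outside, world axes, zero at the start; "moment": the same for the moment, N m; "gripper_width": finger opening in m.
Only numpy, scipy, OpenCV 4.12 (cv2) and the standard library are available. Lean on these libraries where they do the work, as an engineer would, in place of code of your own. Each camera call takes 0.05 s, during which the arm holds its last target. There are 200 camera calls.

## Working session

There is one attempt and no reset: what is moved stays moved. The work goes in short steps, Python scripts to look and compute and a tool call to move; the robot and the scene stay as the last step left them, time stands still between calls to the robot, and variables do not carry over. Pictures are saved under pics/ and viewed, about 8 in all and at most 12, crops included, and the job is handed in when it is done.

Besides the shell and the picture viewer there is one more tool, called after "Request:" as name([rows], argument=value, ...), one row to a line, values as JSON. carry_out: Moves the arm, as the interface text tells. Its arguments: {"type":"object","properties":{"plan":{"type":"array","items":{"type":"array"}},"grip_force":{"type":"number"}},"required":["plan"]}

```bash
mkdir -p pics
python3 - <<'E'
from plant import r
import cv2,numpy as np
s=r.get_state();print(s)
for n in("scene","side"):
    im=r.capture(n);cv2.imwrite(f"pics/{n}0.png",cv2.resize(im[:,:,::-1],(800,600)))
    c=r.get_calibration(n);R=cv2.Rodrigues(np.array(c["rvec"]))[0];print(n,-R.T@np.array(c["tvec"]).ravel(),R[2])
E
```

```text
{'time_s': 0.0, 'joints': array([ 9.07604405e+01,  2.05916767e+01,  6.34256684e-01, -2.05271247e-02,
       -7.01361430e+01, -1.65099450e+01]), 'qd': array([ 2.48217046e-02, -1.47674773e-02, -3.94969834e-02,  1.36702303e-03,
       -1.48882245e-05, -1.41575406e-02]), 'joint_torque': array([ 6.21360687e-04, -5.82716238e+01,  2.93050647e+01,  6.99710146e+00,
        7.03025493e-03, -1.55522353e-04]), 'tcp_pos': array([0.18312894, 0.64948305, 0.40372211]), 'eef_rot': array([ 1.79904810e+02, -8.09030666e-03, -1.57564884e+01]), 'contact_force': array([0.13812929, 0.09016708, 0.43051574]), 'moment': array([ 0.02419903,  0.02108373, -0.00923067]), 'gripper_width': 0.08735632681056218}
scene [1.10473455 0.70663801 0.66019839] [-0.51524377 -0.65900743 -0.54793527]
side [ 0.07572253 -0.79162061  0.81649266] [ 0.43410572  0.69604108 -0.57190824]
```

View pics/scene0.png

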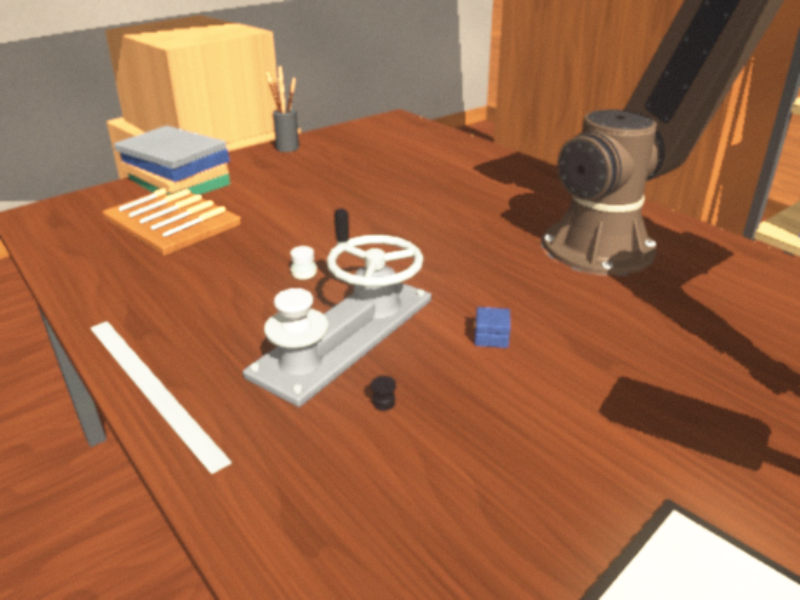

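View pics/side0.png

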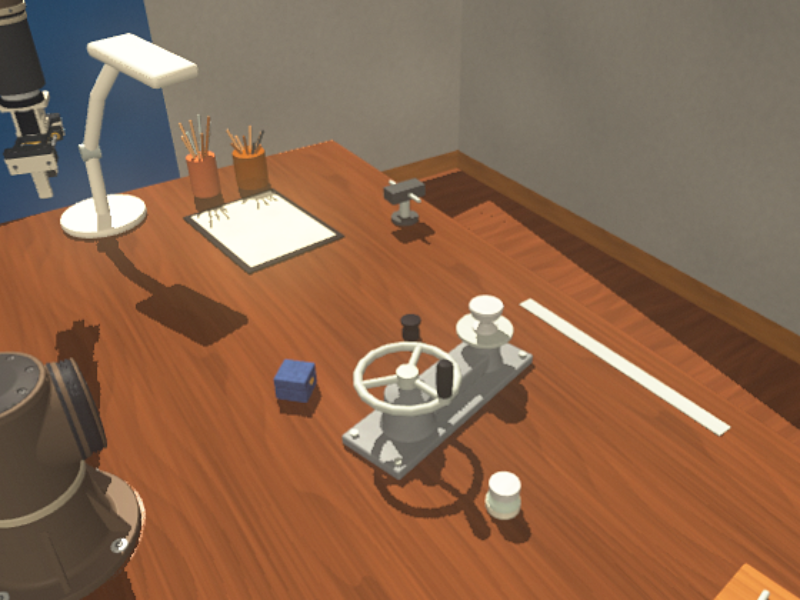

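Scene view: hub (376,256), handle middle (342,226), jar (303,262), loupe (383,393) and box (492,327). Side view: hub (407,371), handle (445,380), jar (504,495), loupe (411,328) and box (296,381). I'll triangulate these.

```bash
cat > h.py <<'E'
from plant import r
import cv2,numpy as np
def ray(n,p,s=0.7,c=None):
    c=c or r.get_calibration(n);R=cv2.Rodrigues(np.array(c["rvec"]))[0]
    u=cv2.undistortPoints(np.array([[p]],float)*s,np.array(c["K"]),np.array(c["D"]))[0,0]
    return -R.T@np.array(c["tvec"]).ravel(),R.T@np.array([u[0],u[1],1])
def plane(n,p,z,s=0.7,c=None):
    o,d=ray(n,p,s,c);return o+d*(z-o[2])/d[2]
def tri(a,b):
    A=[];B=[]
    for n,p in(("scene",a),("side",b)):
        o,d=ray(n,p);d=d/np.linalg.norm(d);M=np.eye(3)-np.outer(d,d);A.append(M);B.append(M@o)
    x=np.linalg.lstsq(np.vstack(A),np.hstack(B),rcond=None)[0]
    return x
E
python3 - <<'E'
from h import *
np.set_printoptions(precision=4,suppress=True)
for k,a,b,z in(("hub",(376,251),(407,371),.122),("handle",(342,226),(445,380),.151),("jar",(303,262),(504,495),.025),("loupe",(383,393),(411,328),.02),("box",(492,327),(296,381),.022),("cup",(294,297),(486,304),.15)):
    print(k,tri(a,b),plane("scene",a,z),plane("side",b,z))
# rim extremes: left, right, top, bottom midline
for n,P in(("scene",((331,261),(419,261),(376,240),(376,281))),("side",((358,378),(457,375),(408,347),(404,410)))):
    Q=np.array([plane(n,p,.11)for p in P]);print(n,Q[:,:2].tolist())
E
```

```text
hub [ 0.5176 -0.0952  0.1232] [ 0.5129 -0.0951  0.122 ] [ 0.5215 -0.0963  0.122 ]
handle [ 0.5354 -0.1676  0.1487] [ 0.5355 -0.1616  0.151 ] [ 0.5366 -0.1715  0.151 ]
jar [ 0.5466 -0.2968  0.0251] [ 0.5442 -0.2944  0.025 ] [ 0.5498 -0.2983  0.025 ]
loupe [0.659  0.1071 0.0194] [0.6573 0.109  0.02  ] [0.6606 0.1048 0.02  ]
box [0.4147 0.09   0.0205] [0.4133 0.0922 0.022 ] [0.4159 0.0859 0.022 ]
cup [ 0.7114 -0.039   0.1366] [ 0.7194 -0.0175  0.15  ] [ 0.7018 -0.055   0.15  ]
scene [[0.5803841521281852, -0.13303940622993404], [0.4646784508554762, -0.038546674120975344], [0.4746949626830935, -0.145996150390869], [0.5609164135941722, -0.03205851293961037]]
side [[0.4590649576718437, -0.05700722673587477], [0.586671610276255, -0.13400607314015633], [0.5627434910407885, -0.03589898196202701], [0.4787112267642408, -0.15378783874454005]]
```

Request:
carry_out([
  [[0.0125,0.014,0],[0,0,0],255],
  [[0.0249,0.028,0],[0,0,0],255],
  [[0.0249,0.028,0],[0,0,0],255],
  [[0.0249,0.028,0],[0,0,0],255],
  [[0.0249,0.028,0],[0,0,0],255],
  [[0.0249,0.028,0],[0,0,0],255],
  [[0.0249,0.028,0],[0,0,0],255],
  [[0.0249,0.028,0],[0,0,0],255],
  [[0.0249,0.028,0],[0,0,0],255],
  [[0.0249,0.028,0],[0,0,0],255],
  [[0.0249,0.028,0],[0,0,0],255],
  [[0.0249,0.028,0],[0,0,0],255],
])

```text
time_s: 1.1
tcp_pos: [0.3716, 0.2601, 0.4046]
eef_rot: [-180.0, 0.0, -15.7]
contact_force: [0.9, -0.6, 0.1]
gripper_width: 0.0134
```

Request:
carry_out([
  [[0.0249,0.028,0],[0,0,0],255],
  [[0.0249,0.028,0],[0,0,0],255],
  [[0.0249,0.028,0],[0,0,0],255],
  [[0.0249,0.028,0],[0,0,0],255],
  [[0.0249,0.028,0],[0,0,0],255],
  [[0.0249,0.028,0],[0,0,0],255],
  [[0.0249,0.028,0],[0,0,0],255],
  [[0.0249,0.028,0],[0,0,0],255],
  [[0.0249,0.028,0],[0,0,0],255],
  [[0.0249,0.028,0],[0,0,0],255],
  [[0.0249,0.028,0],[0,0,0],255],
  [[0.0125,0.014,0],[0,0,0],255],
])

```text
time_s: 2.1
tcp_pos: [0.5608, -0.1288, 0.4039]
eef_rot: [180.0, 0.1, -15.8]
contact_force: [0.4, 0.6, 0.3]
gripper_width: 0.0006
```

Request:
carry_out([
  [[0.0249,0.028,0],[0,0,0],255],
  [[0,0,0],[0,0,-6],255],
  [[0,0,0],[0,0,-6],255],
  [[0,0,0],[0,0,-6],255],
  [[0,0,0],[0,0,-6],255],
  [[0,0,0],[0,0,-5],255],
  [[0,0,0],[0,0,0],255],
  [[0,0,0],[0,0,0],255],
])

```text
time_s: 2.77
tcp_pos: [0.576, -0.1593, 0.4043]
eef_rot: [-180.0, 0.0, 13.1]
contact_force: [-0.5, -0.5, 0.1]
gripper_width: 0.0002
```

Run:
```python
from h import *
s=r.get_state();print(s["joints"],s["tcp_pos"],s["eef_rot"],s["gripper_width"],s["time_s"])
c=r.get_calibration("wrist");im=r.capture("wrist");cv2.imwrite("pics/w1.png",cv2.resize(im[:,:,::-1],(800,600)))
import pickle;pickle.dump(c,open("w1.pkl","wb"))
im=r.capture("side");cv2.imwrite("pics/s1.png",cv2.resize(im[170:380,200:480,::-1],(800,600),interpolation=2))
```

```text
[ 3.25474713e+00  1.33478262e+01 -9.47813121e+00 -5.77169244e-03
 -6.72055836e+01  9.98362930e+01] [ 0.57603875 -0.15933355  0.40434408] [-1.79989370e+02  3.01687304e-02  1.30888053e+01] 0.00019866559468605522 2.7667
```

View pics/w1.png

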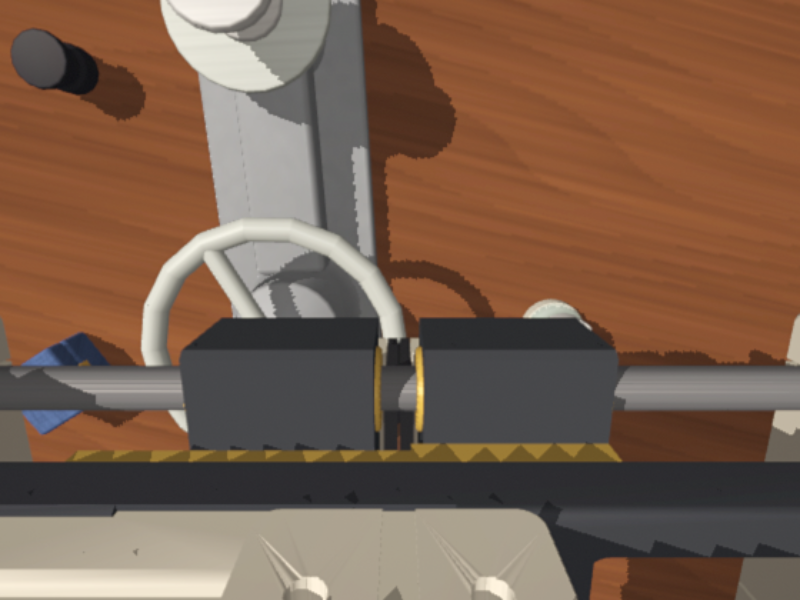

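View pics/s1.png

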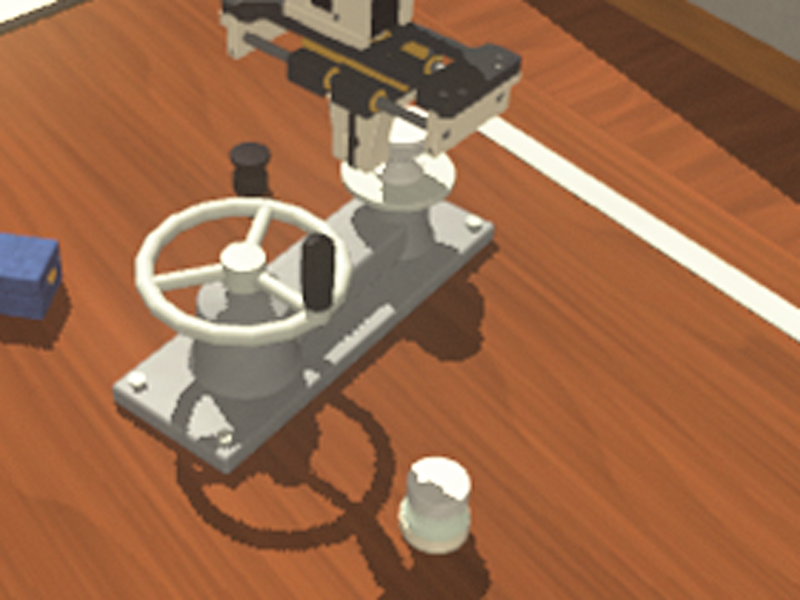

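Wrist view: the rim midline passes through (156,320), (185,265), (268,231), (343,252) and (385,300). The hand covers the handle. Side crop: handle middle (319,272) and hub (243,254), with nothing moved. I'll fit the rim circle with its known radius.

Run:
```python
from h import *
import pickle
from scipy.optimize import least_squares
np.set_printoptions(precision=4,suppress=True)
c=pickle.load(open("w1.pkl","rb"))
W=np.array([plane("wrist",p,.11,.7,c)[:2] for p in((156,320),(185,265),(268,231),(343,252),(385,300))])
print("jar",plane("wrist",(552,318),.05,.7,c))
S=np.array([plane("side",(200+.35*u,170+.35*v),.11,1)[:2] for u,v in((144,268),(175,222),(250,205),(320,222),(180,315),(243,333),(300,320))])
for P in(W,S,np.vstack([W,S])):
    q=least_squares(lambda x:np.hypot(*(P-x).T)-.075,[.52,-.09]);print(q.x,q.fun*1e3)
h=plane("side",(200+.35*319,170+.35*272),.151,1);print(h)
h=plane("side",(200+.35*320,170+.35*243),.178,1);print(h)
```

```text
jar [ 0.5649 -0.2783  0.05  ]
[ 0.5185 -0.0956] [ 0.1967 -0.2141 -0.2164  0.5451 -0.2961]
[ 0.526  -0.0929] [ 1.3838  0.1107 -2.8976  1.8114 -1.4958  0.5606 -1.3355]
[ 0.523  -0.0936] [-1.9459 -4.3592 -5.0369 -2.8113 -1.431  -0.9236  0.0485 -0.5423  4.9393
 -4.6192 -1.6676 -1.9567]
[ 0.5383 -0.1697  0.151 ]
[ 0.538  -0.1703  0.178 ]
```

Request:
carry_out([
  [[0,0,0],[0,0,-6.5],255],
  [[0,0,0],[0,0,-6.5],255],
  [[0,0,0],[0,0,-6.5],255],
  [[0,0,0],[0,0,-6.5],255],
  [[0,0,0],[0,0,-6.5],255],
  [[0,0,0],[0,0,-6.5],255],
  [[0,0,0],[0,0,-6.5],255],
  [[0,0,0],[0,0,-6.5],255],
  [[0,0,0],[0,0,-6.5],255],
  [[0,0,0],[0,0,-6.5],255],
  [[-0.017,0.0115,0],[0,0,0],255],
  [[0,0,0],[0,0,0],255],
])

```text
time_s: 3.87
tcp_pos: [0.5846, -0.1796, 0.4046]
eef_rot: [180.0, 0.0, 78.2]
contact_force: [0.2, 0.6, 0.3]
gripper_width: 0.0002
```

Request:
carry_out([
  [[0,0,0.02],[0,0,0],255],
  [[0,0,0.022],[0,0,0],255],
  [[0,0,0.022],[0,0,0],255],
  [[0,0,0.022],[0,0,0],255],
  [[0,0,0],[0,0,0],255],
  [[0,0,0],[0,0,0],255],
])

```text
time_s: 4.37
tcp_pos: [0.5837, -0.1782, 0.318]
eef_rot: [-179.9, 0.0, 78.2]
contact_force: [0.1, -0.2, 1.0]
gripper_width: 0.0004
```

```bash
python3 - <<'E'
from h import *
s=r.get_state();print(s["joints"],s["tcp_pos"],s["eef_rot"],s["contact_force"])
im=r.capture("side");cv2.imwrite("pics/s2.png",cv2.resize(im[170:380,200:480,::-1],(800,600),interpolation=2))
E
cat > gen.py <<'E'
# python3 gen.py standoff phi0 phi1 step [settle]: rows from measured pose along the orbit
from h import *
import sys,json
C=np.array([.5185,-.0956]);T0=-76.
D=lambda a:np.array([np.cos(np.radians(a)),np.sin(np.radians(a))])
def pose(phi,so): 
    y=78-phi*330/360
    return C+.075*D(T0-phi)-so*D(y+90),y
def rows(p,y,W):
    out=[]
    for q,yq in W:
        d=q-p;out.append([[round(float(d@D(y)),4),round(float(d@D(y-90)),4),0],[0,0,round(y-yq,2)],255]);p,y=q,yq
    return out
if __name__=="__main__":
    so,a,b,st=map(float,sys.argv[1:5])
    p,y=pose(a,so)
    R=rows(p,y,[pose(f,so) for f in np.arange(a+st,b+.01,st)])
    for i in range(0,len(R),12):print(json.dumps(R[i:i+12]))
E
python3 gen.py .033 0 348 4
```

```text
[ 1.34000589e+00  1.84539414e+01 -1.44072221e+01  1.24571012e-02
 -5.72891401e+01  1.66835922e+02] [ 0.58367603 -0.17823583  0.31800772] [-1.79856028e+02  4.44191745e-02  7.81827290e+01] [ 0.10094108 -0.18871162  1.04679149]
[[[-0.0042, -0.0048, 0], [0, 0, 3.67], 255], [[-0.0042, -0.0049, 0], [0, 0, 3.67], 255], [[-0.0042, -0.0049, 0], [0, 0, 3.67], 255], [[-0.0042, -0.0049, 0], [0, 0, 3.67], 255], [[-0.0041, -0.0049, 0], [0, 0, 3.67], 255], [[-0.0041, -0.0049, 0], [0, 0, 3.67], 255], [[-0.0041, -0.0049, 0], [0, 0, 3.67], 255], [[-0.004, -0.0049, 0], [0, 0, 3.67], 255], [[-0.004, -0.0049, 0], [0, 0, 3.67], 255], [[-0.004, -0.005, 0], [0, 0, 3.67], 255], [[-0.004, -0.005, 0], [0, 0, 3.67], 255], [[-0.0039, -0.005, 0], [0, 0, 3.67], 255]]
[[[-0.0039, -0.005, 0], [0, 0, 3.67], 255], [[-0.0039, -0.005, 0], [0, 0, 3.67], 255], [[-0.0038, -0.005, 0], [0, 0, 3.67], 255], [[-0.0038, -0.005, 0], [0, 0, 3.67], 255], [[-0.0038, -0.005, 0], [0, 0, 3.67], 255], [[-0.0038, -0.005, 0], [0, 0, 3.67], 255], [[-0.0037, -0.005, 0], [0, 0, 3.67], 255], [[-0.0037, -0.0051, 0], [0, 0, 3.67], 255], [[-0.00
[... 2238 characters left out ...]
[-0.0021, -0.0053, 0], [0, 0, 3.67], 255]]
[[[-0.0021, -0.0053, 0], [0, 0, 3.67], 255], [[-0.0021, -0.0053, 0], [0, 0, 3.67], 255], [[-0.002, -0.0053, 0], [0, 0, 3.67], 255], [[-0.002, -0.0053, 0], [0, 0, 3.67], 255], [[-0.002, -0.0053, 0], [0, 0, 3.67], 255], [[-0.002, -0.0053, 0], [0, 0, 3.67], 255], [[-0.0019, -0.0053, 0], [0, 0, 3.67], 255], [[-0.0019, -0.0053, 0], [0, 0, 3.67], 255], [[-0.0019, -0.0053, 0], [0, 0, 3.67], 255], [[-0.0018, -0.0053, 0], [0, 0, 3.67], 255], [[-0.0018, -0.0053, 0], [0, 0, 3.67], 255], [[-0.0018, -0.0053, 0], [0, 0, 3.67], 255]]
[[[-0.0017, -0.0053, 0], [0, 0, 3.67], 255], [[-0.0017, -0.0053, 0], [0, 0, 3.67], 255], [[-0.0017, -0.0053, 0], [0, 0, 3.67], 255]]
```

View pics/s2.png

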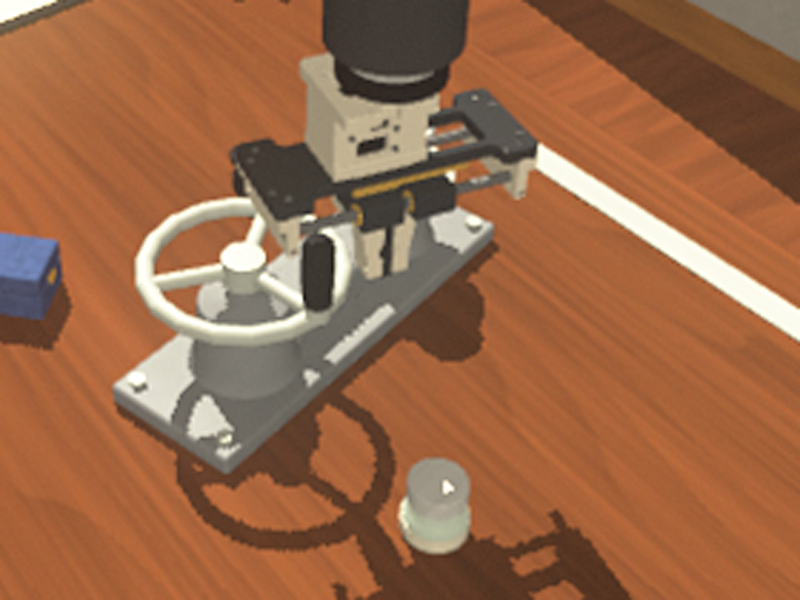

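The side crop shows the closed fingers (380,250) standing behind the handle (319,272), with a clear gap. The gripper body is above the handle top. Next is a short approach.

Request:
carry_out([
  [[0,-0.005,0],[0,0,0],255],
  [[0,-0.005,0],[0,0,0],255],
  [[0,-0.005,0],[0,0,0],255],
  [[-0.0042,-0.0048,0],[0,0,3.67],255],
  [[-0.0042,-0.0049,0],[0,0,3.67],255],
  [[-0.0042,-0.0049,0],[0,0,3.67],255],
  [[-0.0042,-0.0049,0],[0,0,3.67],255],
])

```text
time_s: 5.0
tcp_pos: [0.5455, -0.1854, 0.3199]
eef_rot: [179.8, -0.1, 63.4]
contact_force: [2.1, 0.2, 0.1]
gripper_width: 0.0001
```

Request:
carry_out([
  [[-0.0041,-0.0049,0],[0,0,3.67],255],
  [[-0.0041,-0.0049,0],[0,0,3.67],255],
  [[-0.0041,-0.0049,0],[0,0,3.67],255],
  [[-0.004,-0.0049,0],[0,0,3.67],255],
  [[-0.004,-0.0049,0],[0,0,3.67],255],
  [[-0.004,-0.005,0],[0,0,3.67],255],
  [[-0.004,-0.005,0],[0,0,3.67],255],
  [[-0.0039,-0.005,0],[0,0,3.67],255],
])

```text
time_s: 5.67
tcp_pos: [0.4951, -0.1854, 0.3199]
eef_rot: [179.9, -0.1, 34.0]
contact_force: [1.1, -0.4, 0.2]
gripper_width: 0.0005
```

Run:
```python
from h import *
from gen import pose
s=r.get_state();print(s["joints"],s["tcp_pos"],s["eef_rot"],s["contact_force"],pose(48,.033))
a=r.capture("side")[100:380,160:440];b=r.capture("scene")[100:310,170:380]
cv2.imwrite("pics/s3.png",np.hstack([cv2.resize(x[:,:,::-1],(400,400),interpolation=2) for x in(a,b)]))
```

```text
[ 7.47748318e-01  1.10022241e+01 -2.45523882e+01  2.54031160e-02
 -5.42773651e+01  1.23267313e+02] [ 0.49507862 -0.18542682  0.319898  ] [ 1.79890553e+02 -1.29147993e-01  3.40299862e+01] [ 1.05592844 -0.35991935  0.15025183] (array([ 0.4950139 , -0.18513606]), 34.0)
```

View pics/s3.png

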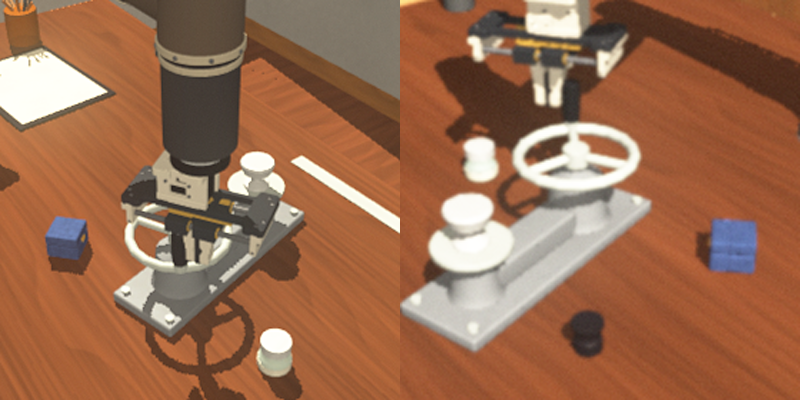

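The handle has gone round about 40° with roughly 2 N of contact, and the pose matches the plan. I'll continue.

Request:
carry_out([
  [[-0.0039,-0.005,0],[0,0,3.67],255],
  [[-0.0039,-0.005,0],[0,0,3.67],255],
  [[-0.0038,-0.005,0],[0,0,3.67],255],
  [[-0.0038,-0.005,0],[0,0,3.67],255],
  [[-0.0038,-0.005,0],[0,0,3.67],255],
  [[-0.0038,-0.005,0],[0,0,3.67],255],
  [[-0.0037,-0.005,0],[0,0,3.67],255],
  [[-0.0037,-0.0051,0],[0,0,3.67],255],
  [[-0.0037,-0.0051,0],[0,0,3.67],255],
  [[-0.0036,-0.0051,0],[0,0,3.67],255],
  [[-0.0036,-0.0051,0],[0,0,3.67],255],
  [[-0.0036,-0.0051,0],[0,0,3.67],255],
])

```text
time_s: 6.77
tcp_pos: [0.4382, -0.1391, 0.3194]
eef_rot: [180.0, -0.0, -9.9]
contact_force: [-3.1, -2.3, 3.6]
gripper_width: 0.0005
```

Request:
carry_out([
  [[-0.0036,-0.0051,0],[0,0,3.67],255],
  [[-0.0035,-0.0051,0],[0,0,3.67],255],
  [[-0.0035,-0.0051,0],[0,0,3.67],255],
  [[-0.0035,-0.0051,0],[0,0,3.67],255],
  [[-0.0034,-0.0051,0],[0,0,3.67],255],
  [[-0.0034,-0.0051,0],[0,0,3.67],255],
  [[-0.0034,-0.0051,0],[0,0,3.67],255],
  [[-0.0033,-0.0052,0],[0,0,3.67],255],
  [[-0.0033,-0.0052,0],[0,0,3.67],255],
  [[-0.0033,-0.0052,0],[0,0,3.67],255],
  [[-0.0033,-0.0052,0],[0,0,3.67],255],
  [[-0.0032,-0.0052,0],[0,0,3.67],255],
])

```text
time_s: 7.77
tcp_pos: [0.4332, -0.0673, 0.3186]
eef_rot: [179.9, 0.1, -53.9]
contact_force: [-4.4, 0.3, 0.5]
gripper_width: 0.0003
```

Run:
```python
from h import *
from gen import pose
s=r.get_state();print(s["joints"],s["tcp_pos"],s["eef_rot"],s["contact_force"],pose(144,.033))
a=r.capture("side")[100:380,160:440];b=r.capture("scene")[100:310,170:380]
cv2.imwrite("pics/s4.png",np.hstack([cv2.resize(x[:,:,::-1],(400,400),interpolation=2) for x in(a,b)]))
```

```text
[ 1.71020477e+01  2.50153403e+00 -3.48429082e+01 -3.83200043e-02
 -5.27925367e+01  1.89968988e+01] [ 0.43320393 -0.06727391  0.31856214] [ 1.79880392e+02  7.33962590e-02 -5.39243389e+01] [-4.4228021   0.28459506  0.45681658] (array([ 0.43434911, -0.06678784]), -54.0)
```

View pics/s4.png

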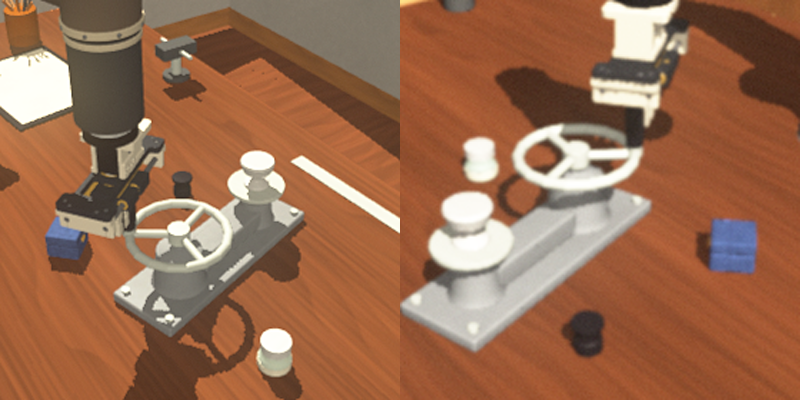

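Handle is now on the robot side of the wheel (scene crop 635,128). Forces are low and nothing else has moved. I'll continue.

Request:
carry_out([
  [[-0.0032,-0.0052,0],[0,0,3.67],255],
  [[-0.0032,-0.0052,0],[0,0,3.67],255],
  [[-0.0031,-0.0052,0],[0,0,3.67],255],
  [[-0.0031,-0.0052,0],[0,0,3.67],255],
  [[-0.0031,-0.0052,0],[0,0,3.67],255],
  [[-0.003,-0.0052,0],[0,0,3.67],255],
  [[-0.003,-0.0052,0],[0,0,3.67],255],
  [[-0.003,-0.0052,0],[0,0,3.67],255],
  [[-0.003,-0.0052,0],[0,0,3.67],255],
  [[-0.0029,-0.0052,0],[0,0,3.67],255],
  [[-0.0029,-0.0052,0],[0,0,3.67],255],
  [[-0.0029,-0.0052,0],[0,0,3.67],255],
])

```text
time_s: 8.87
tcp_pos: [0.4828, -0.0163, 0.3187]
eef_rot: [180.0, 0.0, -97.8]
contact_force: [-2.6, 3.0, -1.1]
gripper_width: 0.0005
```

Request:
carry_out([
  [[-0.0028,-0.0053,0],[0,0,3.67],255],
  [[-0.0028,-0.0053,0],[0,0,3.67],255],
  [[-0.0028,-0.0053,0],[0,0,3.67],255],
  [[-0.0027,-0.0053,0],[0,0,3.67],255],
  [[-0.0027,-0.0053,0],[0,0,3.67],255],
  [[-0.0027,-0.0053,0],[0,0,3.67],255],
  [[-0.0027,-0.0053,0],[0,0,3.67],255],
  [[-0.0026,-0.0053,0],[0,0,3.67],255],
  [[-0.0026,-0.0053,0],[0,0,3.67],255],
  [[-0.0026,-0.0053,0],[0,0,3.67],255],
  [[-0.0025,-0.0053,0],[0,0,3.67],255],
  [[-0.0025,-0.0053,0],[0,0,3.67],255],
])

```text
time_s: 9.87
tcp_pos: [0.5529, -0.0178, 0.3191]
eef_rot: [-180.0, 0.1, -141.9]
contact_force: [0.3, 3.4, 0.5]
gripper_width: 0.0004
```

Run:
```python
from h import *
from gen import pose
s=r.get_state();print(s["joints"],s["tcp_pos"],s["eef_rot"],s["contact_force"],pose(240,.033))
a=r.capture("side")[100:380,160:440];b=r.capture("scene")[100:310,170:380]
cv2.imwrite("pics/s5.png",np.hstack([cv2.resize(x[:,:,::-1],(400,400),interpolation=2) for x in(a,b)]))
```

```text
[ 1.84329007e+01  1.32885729e+01 -2.16060185e+01 -3.12829965e-02
 -5.49941900e+01 -7.02793395e+01] [ 0.55285436 -0.01781543  0.31905457] [-1.79986626e+02  1.13349782e-01 -1.41864346e+02] [0.33800868 3.36203368 0.53424082] (array([ 0.55213366, -0.01749627]), -142.0)
```

View pics/s5.png

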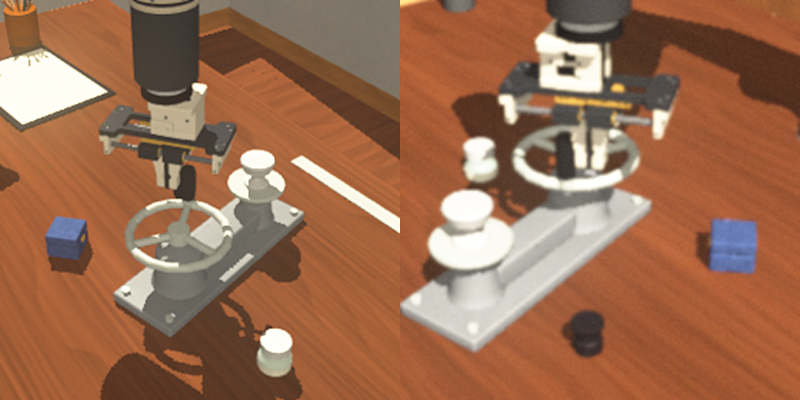

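Handle is at the far-left side, near (565,155) in the scene crop, and still pushed cleanly. I'll continue.

Request:
carry_out([
  [[-0.0025,-0.0053,0],[0,0,3.67],255],
  [[-0.0024,-0.0053,0],[0,0,3.67],255],
  [[-0.0024,-0.0053,0],[0,0,3.67],255],
  [[-0.0024,-0.0053,0],[0,0,3.67],255],
  [[-0.0024,-0.0053,0],[0,0,3.67],255],
  [[-0.0023,-0.0053,0],[0,0,3.67],255],
  [[-0.0023,-0.0053,0],[0,0,3.67],255],
  [[-0.0023,-0.0053,0],[0,0,3.67],255],
  [[-0.0022,-0.0053,0],[0,0,3.67],255],
  [[-0.0022,-0.0053,0],[0,0,3.67],255],
  [[-0.0022,-0.0053,0],[0,0,3.67],255],
  [[-0.0021,-0.0053,0],[0,0,3.67],255],
])

```text
time_s: 10.97
tcp_pos: [0.597, -0.0686, 0.3189]
eef_rot: [180.0, 0.1, 174.1]
contact_force: [0.7, 1.1, -0.5]
gripper_width: 0.0002
```

Request:
carry_out([
  [[-0.0021,-0.0053,0],[0,0,3.67],255],
  [[-0.0021,-0.0053,0],[0,0,3.67],255],
  [[-0.002,-0.0053,0],[0,0,3.67],255],
  [[-0.002,-0.0053,0],[0,0,3.67],255],
  [[-0.002,-0.0053,0],[0,0,3.67],255],
  [[-0.002,-0.0053,0],[0,0,3.67],255],
  [[-0.0019,-0.0053,0],[0,0,3.67],255],
  [[-0.0019,-0.0053,0],[0,0,3.67],255],
  [[-0.0019,-0.0053,0],[0,0,3.67],255],
  [[-0.0018,-0.0053,0],[0,0,3.67],255],
  [[-0.0018,-0.0053,0],[0,0,3.67],255],
  [[-0.0018,-0.0053,0],[0,0,3.67],255],
])

```text
time_s: 11.97
tcp_pos: [0.5898, -0.1341, 0.3189]
eef_rot: [180.0, 0.0, 130.1]
contact_force: [-0.0, 1.7, 0.6]
gripper_width: 0.0004
```

Run:
```python
from h import *
from gen import pose
np.set_printoptions(precision=4,suppress=True)
s=r.get_state();print(s["joints"],s["tcp_pos"],s["eef_rot"],s["contact_force"],pose(336,.033))
a=r.capture("side")[170:380,200:480];o=cv2.imread("pics/s1.png")
a=cv2.resize(a[:,:,::-1],(800,600),interpolation=2)
cv2.imwrite("pics/s6.png",np.hstack([o[150:450,100:500],a[150:450,100:500]]))
```

```text
[   5.6683   17.8806  -15.1179   -0.0202  -56.9574 -145.5704] [ 0.5898 -0.1341  0.3189] [179.954    0.0109 130.0869] [-0.0048  1.7351  0.6473] (array([ 0.59  , -0.1335]), -230.0)
```

View pics/s6.png

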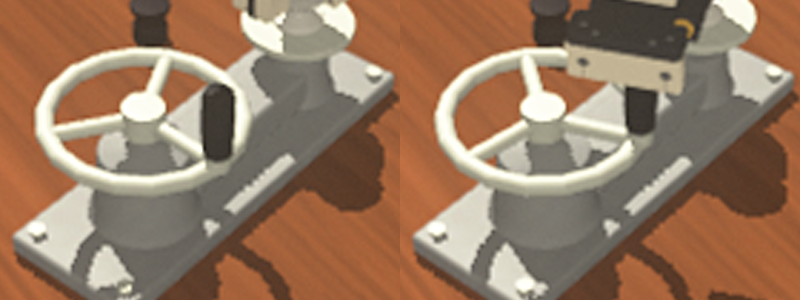

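Handle bottom was at (218,157) at the start and is now at (241,133) in the crop. I'll convert the difference to an angle.

```bash
python3 - <<'E'
from h import *
C=np.array([.5185,-.0956])
for x,y in((218,157),(241,133)):
    p=plane("side",(200+.35*(100+x),170+.35*(150+y)),.124,1)[:2];d=p-C;print(p,np.degrees(np.arctan2(d[1],d[0])),np.hypot(*d))
E
python3 gen.py .033 336 364 4
```

```text
[ 0.53426999 -0.17496661] -78.76181485519572 0.08091818062154944
[ 0.56318915 -0.16322701] -56.542554932176174 0.08105882175502968
[[[-0.0017, -0.0053, 0], [0, 0, 3.67], 255], [[-0.0017, -0.0053, 0], [0, 0, 3.67], 255], [[-0.0017, -0.0053, 0], [0, 0, 3.67], 255], [[-0.0017, -0.0053, 0], [0, 0, 3.67], 255], [[-0.0016, -0.0053, 0], [0, 0, 3.67], 255], [[-0.0016, -0.0053, 0], [0, 0, 3.67], 255], [[-0.0016, -0.0053, 0], [0, 0, 3.67], 255]]
```

Request:
carry_out([
  [[-0.0017,-0.0053,0],[0,0,3.67],255],
  [[-0.0017,-0.0053,0],[0,0,3.67],255],
  [[-0.0017,-0.0053,0],[0,0,3.67],255],
  [[-0.0017,-0.0053,0],[0,0,3.67],255],
  [[-0.0008,-0.0027,0],[0,0,1.8],255],
  [[-0.0008,-0.0027,0],[0,0,1.8],255],
  [[-0.0008,-0.0027,0],[0,0,1.8],255],
  [[0,0,0],[0,0,0],255],
  [[0,0,0],[0,0,0],255],
  [[0,0.01,0],[0,0,0],255],
  [[0,0.02,0],[0,0,0],255],
  [[0,0.01,0],[0,0,0],255],
])

```text
time_s: 13.02
tcp_pos: [0.6093, -0.1429, 0.3189]
eef_rot: [180.0, 0.0, 110.0]
contact_force: [1.1, -1.0, 0.6]
gripper_width: 0.0004
```

Run:
```python
from h import *
np.set_printoptions(precision=4,suppress=True)
s=r.get_state();print(s["joints"],s["tcp_pos"],s["eef_rot"],s["contact_force"])
a=r.capture("side")[170:380,200:480];o=cv2.imread("pics/s1.png")
a=cv2.resize(a[:,:,::-1],(800,600),interpolation=2)
cv2.imwrite("pics/s7.png",np.hstack([o[150:450,100:500],a[150:450,100:500]]))
```

```text
[   4.6588   19.6986  -12.4164    0.0346  -57.8309 -164.6373] [ 0.6093 -0.1429  0.3189] [179.9557   0.0426 110.0399] [ 1.0712 -0.9795  0.5502]
```

View pics/s7.png

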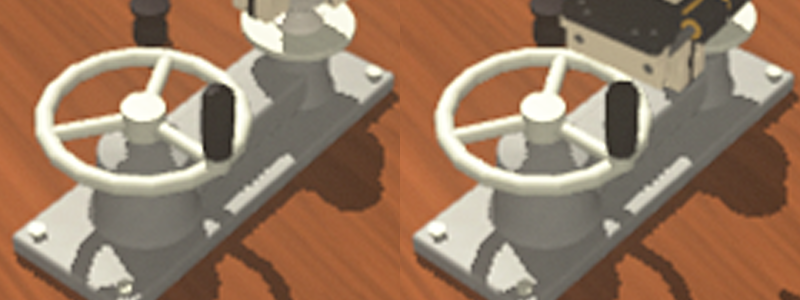

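The handle is within about 3 px (roughly 3 mm, 2–3°) of its start and inside the 13 mm tolerance. I'll retract upwards and check.

Request:
carry_out([
  [[0,0.005,-0.01],[0,0,0],255],
  [[0,0,-0.025],[0,0,0],255],
  [[0,0,-0.035],[0,0,0],255],
  [[0,0,-0.035],[0,0,0],255],
  [[0,0,-0.025],[0,0,0],255],
  [[0,0,-0.01],[0,0,0],255],
  [[0,0,0],[0,0,0],255],
  [[0,0,0],[0,0,0],255],
  [[0,0,0],[0,0,0],255],
])

```text
time_s: 13.82
tcp_pos: [0.6118, -0.1416, 0.4576]
eef_rot: [-179.9, -0.1, 109.9]
contact_force: [-0.7, 0.7, -0.7]
gripper_width: 0.0007
```

Run:
```python
from h import *
a=cv2.resize(r.capture("side")[:,:,::-1],(800,600));o=cv2.imread("pics/side0.png")
g0=cv2.resize(o,(560,420));g1=cv2.resize(a,(560,420))
def dark(g,y0,y1,x0,x1):
    m=g[y0:y1,x0:x1].max(2)<60;ys,xs=np.nonzero(m);return xs.mean()+x0,ys.mean()+y0,m.sum()
for g in(g0,g1):print(dark(g,245,282,302,322))
b=cv2.resize(r.capture("scene")[:,:,::-1],(800,600));p=cv2.imread("pics/scene0.png")
for g in(p,b):print(dark(g,195,246,325,358))
cv2.imwrite("pics/f.png",np.hstack([a[250:550,250:650],b[180:480,180:580]]))
s=r.get_state();print(s["tcp_pos"],s["time_s"],s["contact_force"])
```

```text
(np.float64(311.25925925925924), np.float64(270.27777777777777), np.int64(54))
(np.float64(313.78125), np.float64(267.1875), np.int64(32))
(np.float64(340.46385542168673), np.float64(225.03614457831324), np.int64(166))
(np.float64(338.8847736625514), np.float64(225.13168724279836), np.int64(243))
[ 0.61197367 -0.14168036  0.45718807] 13.9167 [ 0.18776313  0.34199123 -0.08648163]
```

View pics/f.png

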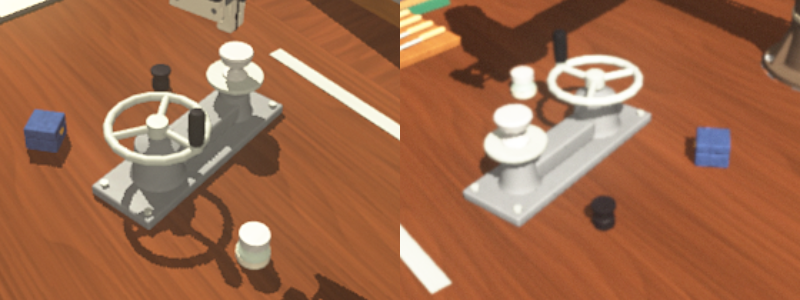

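Side view: handle (447,377) against (445,380) at the start. Jar, box and loupe are at their starting pixels, and the arm is well clear. I'll hand in.

```bash
python3 -c "
from plant import r
print(r.close_job())"
```

```text
the job is handed in; nothing more can be done
None
```

I pushed the wheel through one clockwise turn with the closed fingers in a single continuous push, backed off, raised the hand clear and handed the job in at about 14 s. The hand-in reports no verdict.

- **Handle position:** the last side and scene pictures show the handle about 3–4 mm (2–3°) short of its start. The limits are 13 mm and 10°. I left the small shortfall as it was.
- **Loose objects:** the loupe, ring box and wax jar are at their starting pixels in the last pictures.
- **Forces:** tool readings at the end of each move stayed under about 6 N. They were not recorded continuously, so a short peak could have gone unseen.
- **Clearance:** after the retreat the force reading was near zero and the fingertips were about 280 mm above the bench.
- **Where checks disagreed:** the side and scene cameras placed the handle and hub up to about 1 cm apart. I judged the end position by comparing pixels with the starting pictures instead.

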